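# Find and release the latched mode key of a key-cutting machine

## Task

One of the four identical mode keys on the key cutter's control unit has been left latched down. With the fingertips, tap each key lightly from above, from the robot's left to its right, to find the latched one without releasing it yet; then press that key right down so that it lets go and all four keys stand up level. Do not push down any other key while you look for it, and neither knock nor pick up the things lying around.

Things in the scene. Friction and masses are not known exactly. Their poses are not given: they have to be found in the camera images.
- row: Grey control unit bolted to the bench, 105 mm (its x) by 300 mm (its y) by 55 mm high, with four keys in a line along its y axis, 42 mm apart (at y = +63, +21, -21, -63 mm). Origin at the centre of its underside, z up; turned up to 0.3 rad. A free key's top is 71 mm above the bench, the one latched key's top 6 mm lower (65 mm).
- row_top (a point): Centre of the control unit's top face, 55 mm above the bench. How the keys feel: a free key gives at about 2.5 N, takes 4 N at 3 mm and 8.5 N at its lowest, 11 mm down (top at 60 mm), and springs back. The latched key is solid up to about 6 N, lets go when pushed 3 mm further down (about 7.5 N; to its lowest is safest) and springs up level once the finger leaves. No key latches again.
- key1: First key (leftmost) of the row, seen from the robot, whose left is +y: a white plastic cap 34 mm (row x) by 24 mm (row y); its sides are 19 mm deep, the lowest part hidden in the housing. Origin at the centre of its top face; it slides straight down (row -z). All four keys are identical in looks.
- key2: Second key of the row, seen from the robot, whose left is +y: a white plastic cap 34 mm (row x) by 24 mm (row y); its sides are 19 mm deep, the lowest part hidden in the housing. Origin at the centre of its top face; it slides straight down (row -z). All four keys are identical in looks.
- key3: Third key of the row, seen from the robot, whose left is +y: a white plastic cap 34 mm (row x) by 24 mm (row y); its sides are 19 mm deep, the lowest part hidden in the housing. Origin at the centre of its top face; it slides straight down (row -z). All four keys are identical in looks.
- key4: Fourth key (rightmost) of the row, seen from the robot, whose left is +y: a white plastic cap 34 mm (row x) by 24 mm (row y); its sides are 19 mm deep, the lowest part hidden in the housing. Origin at the centre of its top face; it slides straight down (row -z). All four keys are identical in looks.
- cylinder: Loose brass lock cylinder, 60 x 17 x 33 mm, standing on the unit's top beyond the first key. Origin at its underside. To be left alone.
- padlock: Loose brass padlock standing in front of the unit, 26 x 46 mm, 62 mm high. Origin at its underside. To be left alone.
- screwdriver: Loose screwdriver, 160 mm, lying in front of the unit. To be left alone.
- jar: Loose glass jar with steel cap, 50 mm across, 65 mm high, behind the unit. Origin at its underside. To be left alone.
- caliper: Loose caliper, 210 mm long, 11 mm thick, lying behind the unit. To be left alone.
- tray: Loose black tray of key blanks, 100 x 75 x 25 mm, beyond the fourth key. Origin at its underside. To be left alone.
- bunch: Loose bunch of three keys lying flat beyond the first key, about 90 mm across. To be left alone.

How it is judged:
By the outcome, as a careful person would: the job done as asked, in the order asked, and still so for the second after the job is handed in, with the robot touching nothing.
It also fails if it takes over 48 s, if anything falls off the work surface, if the arm or the gripper's body presses on something with over 40 N, if the wrist force passes 120 N, or if a joint passes its speed limit or range.

## Robot

A 6-joint arm with a two-finger parallel gripper is mounted at the origin on the work surface. World frame = base frame: x ahead of the robot, y to its left, z up, the work surface at z = 0. Lengths are in m, angles in rad, forces in N, time in s.
With the tool pointing down it reaches from about 0.225 to 0.725 m from the base axis. Payload 3.1 kg.
Tool frame: the origin (TCP) lies midway between the tips of the shut fingers; the grasp point (between the pads) lies 19 mm behind it; z points along the fingers, y is the line along which they close (so a half turn about z gives the same grasp; the last joint's range is limited). The gripper opens to 85 mm and grips with 20 to 120 N. Pads are 22 mm wide; open, the fingers measure 114 mm over their backs; the gripper's body (76 mm by 85 mm) begins 54 mm behind the grasp point. The pads swing forward as they close: fully open they stand 13 mm farther back than shut.
Start: joints at [-1.322, 0.048, 0.099, 1.622, 0, 1.443], TCP at [0.193, -0.488, 0.231] pointing down, gripper open.
Joint ranges: [-2.91, 2.91], [-0.99, 1.94], [-1.21, 1.42], [-2.12, 2.29], [-1.49, 1.47], [-3.14, 3.14]. Speed limits (rad/s): [2.79, 2.79, 3.14, 3.14, 3.14, 3.14].

## Interface

Orientations are given as a 3x3 rotation matrix whose columns are the frame's x, y, z axes.
In Python, from station import r gives the robot as it stands.
- The arm moves only by the tool servo_tool, never from a script. Its argument "deltas" is a list of rows, each an object of numbers: "tx", "ty", "tz": the shift along the world's x, y, z in cm; "twist": the turn about the world's z in rad. In form: [{"tx": .., "ty": .., "tz": .., "twist": ..}, ...]. A call has 1 to 5 rows; each row shifts and turns the commanded pose from where the row before left it; what a row does not reach is not made up. A row lasts 1/8 s, in which the tool goes at most 62.5 mm and 10.7 degrees, less where a joint would pass 70% of its speed; a pose out of reach is approached as far as the arm can. A call is refused whole if a number of a shift passes 6.25 or a number of a turn 0.188, either way. A call with a gripper value outside its range is refused whole. "claw" is the opening in per cent of the stroke, from 0 (shut) to 100 (fully open), set as the call begins (left out, the last holds). The fingers move at their own pace and stop on an object; "newtons" is the grip in N (left out, the last holds). Time passes only in rows, so rows that do not move let the fingers close. It gives the time, the measured TCP pose, the force, the opening and the grip force at its end, in the units of the state.
- r.read_state(): the state, without advancing time (a new reading comes with each control period).
- r.read_camera(name): name is "scene" or "side" or "wrist"; returns a dict with "img" (400x640x3 uint8, red, green, blue), "fx", "fy", "cx", "cy" (pixels), "k1" (the pictures are not rectified: a ray, as slopes to the right and down, at radius r is drawn at 1 + k1 r^2 times it, then the intrinsics apply), "world_from_camera" (4x4, takes a point from camera to world coordinates). Camera axes: x right, y down, z forward; pixel columns grow to the right and rows downward; lengths in m; the calibration is good to about 2 mm. A picture is of the moment at which its call begins. There is no depth.
- r.close_job(): hands the job in; it is judged then, once.
Trained networks look in the newest picture that a camera, given by its name, has taken for a name from the list of things; names that differ only in an ending like _2 or _b are one class to them, and where a whole thing is asked for, a point or a joint stands for the part that bears it (a point fixed in the world has none). Each returns a list of dicts, best first, with "confidence" (0 to 1); they miss things now and then, are a little off and sometimes report something else, mostly with a low value. They report only what shows in the picture. A call takes as long as a camera call.
- r.boxes_of(name, camera): "at" ([column, row] in pixels, amid what is visible of it).
- r.regions_of(name, camera): "pixels" (400x640 bool, what is visible of it) and "at" ([column, row] in pixels, amid what is visible of it).
- r.pinpoint(name, camera): "at" ([column, row] in pixels: a listed point, or the origin of a listed thing).
The state is a dict: "time_s": time; "q": joint angles; "dq": joint speeds; "joint_torque": joint torques, N m; "ee_pos": TCP position; "ee_rot": TCP orientation; "force": force on the tool from outside, world axes, zero at the start; "ft_torque": the same for the moment, N m; "finger_gap": finger opening in m; "gripper_force": force on a finger pad.
Only numpy, scipy, OpenCV 4.12 (cv2) and the standard library are available. Lean on these libraries where they do the work, as an engineer would, in place of code of your own. Each camera call takes 0.05 s, during which the arm holds its last target. There are 200 camera calls.

## Working session

There is one attempt and no reset: what is moved stays moved. The work goes in short steps, Python scripts to look and compute and a tool call to move; the robot and the scene stay as the last step left them, time stands still between calls to the robot, and variables do not carry over. Pictures are saved under pics/ and viewed, at most 10 in all, crops included, and the job is handed in when it is done.

Besides the shell and the picture viewer there is one more tool, called after "Call:" as name(argument=value, ...) on one line, values as JSON. servo_tool: Moves the arm, as the interface text tells. Its arguments: {"type":"object","properties":{"deltas":{"type":"array","items":{"type":"object","properties":{"tx":{"type":"number"},"ty":{"type":"number"},"tz":{"type":"number"},"twist":{"type":"number"}}}},"claw":{"type":"number"},"newtons":{"type":"number"}},"required":["deltas"]}

```bash
mkdir -p pics; cat > h.py <<'E'
import numpy as np, cv2
from station import r
def ray(c,uv):
    K=np.array([[c['fx'],0,c['cx']],[0,c['fy'],c['cy']],[0,0,1.]])
    d=np.array([(uv[0]-c['cx'])/c['fx'],(uv[1]-c['cy'])/c['fy']]);s=d.copy()
    for _ in range(20): s=d/(1+c['k1']*(s@s))
    T=np.array(c['world_from_camera']);return T[:3,3],T[:3,:3]@np.r_[s,1]
def onz(c,uv,z):
    o,d=ray(c,uv);return o+d*(z-o[2])/d[2]
def proj(c,p):
    T=np.array(c['world_from_camera']);q=T[:3,:3].T@(np.array(p)-T[:3,3]);s=q[:2]/q[2];s=s*(1+c['k1']*(s@s))
    return np.array([c['cx']+c['fx']*s[0],c['cy']+c['fy']*s[1]])
def save(c,n): cv2.imwrite('pics/'+n,c['img'][:,:,::-1])
E
python3 - <<'E'
from h import *
for cam in ('scene','side'):
    c=r.read_camera(cam);save(c,cam+'1.png');print(cam,np.round(c['world_from_camera'],2)[:3,3])
    for n,z in (('row_top',.055),('key1',.071),('key2',.071),('key3',.071),('key4',.071),('cylinder',.055),('padlock',0),('jar',0),('tray',0)):
        for d in r.pinpoint(n,cam)[:4]: print(n,np.round(d['at']),round(d['confidence'],2),np.round(onz(c,d['at'],z),3))
E
```

```text
scene [1.01 0.77 0.65]
row_top [350. 195.] 0.59 [0.507 0.026 0.055]
row_top [374. 211.] 0.57 [0.493 0.105 0.055]
key1 [372. 212.] 0.68 [0.514 0.123 0.071]
key1 [346. 188.] 0.56 [0.511 0.016 0.071]
key1 [363. 196.] 0.55 [0.496 0.063 0.071]
key2 [372. 212.] 0.68 [0.514 0.123 0.071]
key2 [346. 188.] 0.56 [0.511 0.016 0.071]
key2 [363. 196.] 0.55 [0.496 0.063 0.071]
key3 [372. 212.] 0.68 [0.514 0.123 0.071]
key3 [346. 188.] 0.56 [0.511 0.016 0.071]
key3 [363. 196.] 0.55 [0.496 0.063 0.071]
key4 [372. 212.] 0.68 [0.514 0.123 0.071]
key4 [346. 188.] 0.56 [0.511 0.016 0.071]
key4 [363. 196.] 0.55 [0.496 0.063 0.071]
cylinder [391. 224.] 0.69 [0.489 0.161 0.055]
padlock [410. 215.] 0.94 [0.379 0.097 0.   ]
jar [288. 212.] 0.63 [ 0.629 -0.048  0.   ]
tray [296. 178.] 0.59 [ 0.544 -0.178  0.   ]
side [ 0.25 -0.43  0.6 ]
row_top [281. 220.] 0.87 [0.506 0.044 0.055]
row_top [284. 234.] 0.44 [0.489 0.01  0.055]
key1 [287. 219.] 0.83 [0.509 0.025 0.071]
key1 [262. 205.] 0.72 [0.49  0.089 0.071]
key1 [274. 210.] 0.64 [0.503 0.061 0.071]
key1 [301. 233.] 0.6 [ 0.509 -0.022  0.071]
key2 [287. 219.] 0.83 [0.509 0.025 0.071]
key2 [262. 205.] 0.72 [0.49  0.089 0.071]
key2 [274. 210.] 0.64 [0.503 0.061 0.071]
key2 [301. 233.] 0.6 [ 0.509 -0.022  0.071]
key3 [287. 219.] 0.83 [0.509 0.025 0.071]
key3 [262. 205.] 0.72 [0.49  0.089 0.071]
key3 [274. 210.] 0.64 [0.503 0.061 0.071]
key3 [301. 233.] 0.6 [ 0.509 -0.022  0.071]
key4 [287. 219.] 0.83 [0.509 0.025 0.071]
key4 [262. 205.] 0.72 [0.49  0.089 0.071]
key4 [274. 210.] 0.64 [0.503 0.061 0.071]
key4 [301. 233.] 0.6 [ 0.509 -0.022  0.071]
cylinder [240. 198.] 0.65 [0.472 0.15  0.055]
padlock [214. 251.] 0.74 [0.376 0.101 0.   ]
padlock [221. 189.] 0.72 [0.475 0.265 0.   ]
jar [361. 238.] 0.86 [ 0.634 -0.053  0.   ]
tray [369. 304.] 0.66 [ 0.541 -0.179  0.   ]
```

View pics/side1.png

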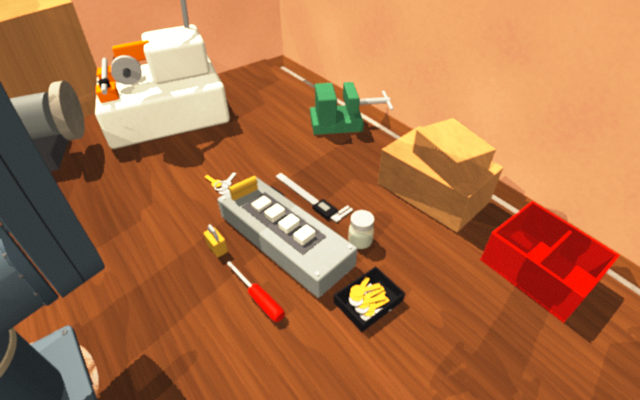

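Call:
servo_tool(deltas=[{"tx":2.5,"ty":4.5},{"tx":2.5,"ty":4.5},{"tx":2.5,"ty":4.5},{"tx":2.5,"ty":4.5},{"tx":2.5,"ty":4.5}], claw=0, newtons=20)

```text
invalid input at $.deltas[0]: expected keys tx, ty, tz, twist
```

Call:
servo_tool(deltas=[{"tx":2.5,"ty":4.5},{"tx":2.5,"ty":4.5},{"tx":2.5,"ty":4.5},{"tx":2.5,"ty":4.5},{"tx":2.5,"ty":4.5}])

```text
invalid input at $.deltas[0]: expected keys tx, ty, tz, twist
```

Call:
servo_tool(deltas=[{"tx":2.5,"ty":4.5},{"tx":1.5,"ty":2.5},{}])

```text
invalid input at $.deltas[0]: expected keys tx, ty, tz, twist
```

```bash
python3 - <<'E'
from h import *
s=r.read_state();print(s['time_s'],s['ee_pos'],np.round(s['ee_rot'],2),s['q'],s['force'])
c=r.read_camera('wrist');save(c,'w1.png');print(np.round(c['world_from_camera'],2))
for n,z in (('row_top',.055),('key1',.071),('cylinder',.055)):
    for d in r.pinpoint(n,'wrist')[:5]: print(n,np.round(d['at']),round(d['confidence'],2),np.round(onz(c,d['at'],z),3))
E
```

```text
1.0 [ 0.19315503 -0.4881873   0.23135092] [[ 0.93  0.37  0.  ]
 [ 0.37 -0.93 -0.  ]
 [ 0.    0.   -1.  ]] [-1.32182562e+00  4.79693164e-02  9.92465656e-02  1.62200187e+00
  2.17274337e-05  1.44303275e+00] [-0.10940138 -0.23229289 -0.14872476]
[[ 0.37 -0.9  -0.25  0.26]
 [-0.93 -0.35 -0.1  -0.46]
 [ 0.    0.27 -0.96  0.37]
 [ 0.    0.    0.    1.  ]]
```

View pics/w1.png

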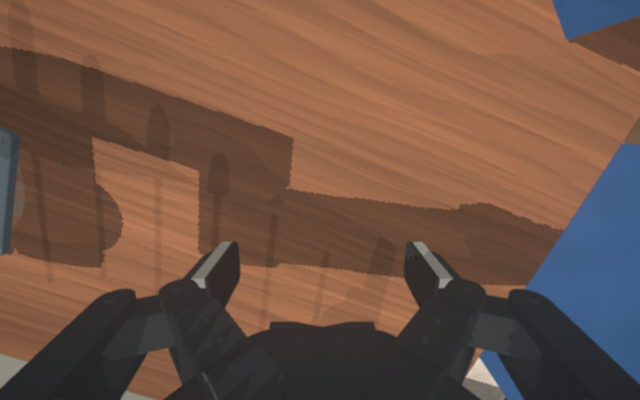

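The side view shows the keys at about (262,204), (275,212), (289,222) and (304,234), with the cylinder at (243,187), the padlock at (214,242) and the jar at (361,230). The wrist view shows only the bench. Every row needs all four numbers, so I'll resend the move that way.

Call:
servo_tool(deltas=[{"tx":2.5,"ty":4.3,"tz":0,"twist":0.11},{"tx":2.5,"ty":4.3,"tz":0,"twist":0.11},{"tx":2.5,"ty":4.3,"tz":0,"twist":0.11},{"tx":2.5,"ty":4.3,"tz":0,"twist":0.11},{"tx":2.5,"ty":4.3,"tz":0,"twist":0.11}], claw=0, newtons=20)

```text
time_s: 1.82
ee_pos: [0.3188, -0.2718, 0.2315]
ee_rot: [[0.598, 0.802, 0.001], [0.802, -0.598, -0.001], [0.0, 0.001, -1.0]]
force: [1.2, -0.2, -1.0]
finger_gap: -0.0001
gripper_force: 0.0
```

Call:
servo_tool(deltas=[{"tx":2.5,"ty":4.3,"tz":0,"twist":0.11},{"tx":2.5,"ty":4.3,"tz":0,"twist":0.11},{"tx":2.5,"ty":4.3,"tz":0,"twist":0.11},{"tx":2.5,"ty":4.3,"tz":0,"twist":0.11},{"tx":2.5,"ty":4.3,"tz":0,"twist":0.11}])

```text
time_s: 2.45
ee_pos: [0.4439, -0.0567, 0.2315]
ee_rot: [[0.09, 0.996, 0.001], [0.996, -0.09, -0.0], [-0.0, 0.001, -1.0]]
force: [0.4, -1.2, -0.4]
finger_gap: -0.0002
gripper_force: 0.0
```

Call:
servo_tool(deltas=[{"tx":2.5,"ty":3,"tz":0,"twist":0.11},{"tx":2.5,"ty":0,"tz":0,"twist":0.11},{"tx":0,"ty":0,"tz":0,"twist":0}])

```text
time_s: 2.82
ee_pos: [0.4939, -0.0277, 0.2307]
ee_rot: [[-0.126, 0.992, -0.001], [0.992, 0.126, 0.0], [0.0, -0.001, -1.0]]
force: [-0.6, -0.6, -0.1]
finger_gap: -0.0002
gripper_force: 0.0
```

```bash
python3 - <<'E'
from h import *
s=r.read_state();print(s['time_s'],s['ee_pos'],np.round(s['ee_rot'],2),s['q'],s['force'])
c=r.read_camera('wrist');save(c,'w2.png');print(np.round(c['world_from_camera'],2))
for n,z in (('row_top',.055),('key1',.071),('cylinder',.055)):
    for d in r.pinpoint(n,'wrist')[:5]: print(n,np.round(d['at']),round(d['confidence'],2),np.round(onz(c,d['at'],z),3))
E
```

```text
2.825 [ 0.4938955  -0.02765433  0.23070432] [[-0.13  0.99 -0.  ]
 [ 0.99  0.13  0.  ]
 [ 0.   -0.   -1.  ]] [-1.91514131e-01 -3.00557991e-02  1.93931245e-02  1.62110302e+00
 -1.20234903e-04  1.25253413e+00] [-0.58151539 -0.55312395 -0.13960011]
[[ 0.99  0.12  0.03  0.48]
 [ 0.13 -0.96 -0.27  0.04]
 [-0.    0.27 -0.96  0.37]
 [ 0.    0.    0.    1.  ]]
row_top [341. 126.] 0.7 [0.506 0.038 0.055]
key1 [340. 184.] 0.85 [ 0.513 -0.025  0.071]
key1 [337.  64.] 0.7 [0.493 0.096 0.071]
key1 [339. 145.] 0.68 [0.506 0.017 0.071]
cylinder [337.   4.] 0.68 [0.486 0.154 0.055]
cylinder [340. 276.] 0.42 [ 0.533 -0.149  0.055]
```

View pics/w2.png

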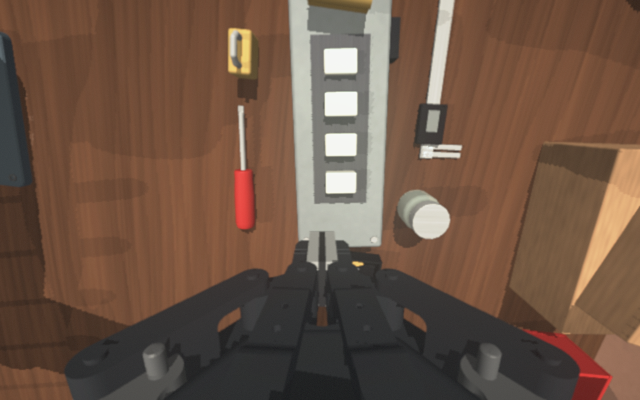

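The wrist view shows the four white keys in a column at about (340,61), (340,104), (340,145) and (341,182). The cylinder is at the top edge, the padlock at (240,50) and the jar at (428,215). Next I'll segment the white caps and fit the row.

```bash
python3 - <<'E'
from h import *
c=r.read_camera('wrist');m=(c['img'].min(2)>205).astype(np.uint8);m[:40]=0;m[200:]=0;m[:,:310]=0;m[:,370:]=0
n,l,st,ce=cv2.connectedComponentsWithStats(m)
P=[]
for i in range(1,n):
    if st[i][4]>200:
        p=onz(c,ce[i],.071);P.append(p);print(st[i],np.round(ce[i],1),np.round(p,4))
P=np.array(P);k=np.array([.063,.021,-.021,-.063])
if len(P)==4:
    ctr=P.mean(0);d=(k@(P-ctr))/(k@k);yaw=np.arctan2(-d[0],d[1]);print(ctr,d,yaw)
    print('fit',ctr+np.outer(k,[-np.sin(yaw),np.cos(yaw),0]))
E
```

```text
[326  48  32  25 776] [341.4  59.7] [0.4955 0.1002 0.071 ]
[326  91  32  24 742] [341.7 102.7] [0.5016 0.0599 0.071 ]
[327 133  31  22 669] [341.8 143.4] [0.5076 0.0187 0.071 ]
[327 171  30  21 603] [341.9 181.2] [ 0.5137 -0.0223  0.071 ]
[0.50459526 0.03910767 0.071     ] [-0.14441748  0.97268476  0.        ] 0.14739627659408513
fit [[ 0.49534289  0.10142455  0.071     ]
 [ 0.50151114  0.05987996  0.071     ]
 [ 0.50767939  0.01833538  0.071     ]
 [ 0.51384764 -0.02320921  0.071     ]]
```

Call:
servo_tool(deltas=[{"tx":0.05,"ty":4.3,"tz":-1,"twist":0.02},{"tx":0.05,"ty":4.3,"tz":-2,"twist":0},{"tx":0.05,"ty":4.3,"tz":-4,"twist":0},{"tx":0,"ty":0,"tz":-5,"twist":0},{"tx":0,"ty":0,"tz":-2.5,"twist":0}])

```text
time_s: 3.7
ee_pos: [0.4921, 0.1009, 0.0834]
ee_rot: [[-0.146, 0.989, -0.004], [0.989, 0.146, -0.0], [0.0, -0.004, -1.0]]
force: [-0.0, -0.0, -0.2]
finger_gap: -0.0002
gripper_force: 0.0
```

Call:
servo_tool(deltas=[{"tx":0,"ty":0,"tz":0,"twist":0},{"tx":0,"ty":0,"tz":0,"twist":0}])

```text
time_s: 3.95
ee_pos: [0.4955, 0.1005, 0.0879]
ee_rot: [[-0.145, 0.989, 0.002], [0.99, 0.145, 0.0], [-0.0, 0.002, -1.0]]
force: [-0.6, 0.7, 1.0]
finger_gap: 0.0004
gripper_force: 0.0
```

```bash
python3 - <<'E'
from h import *
c=r.read_camera('wrist');save(c,'w3.png');s=r.read_state();print(s['ee_pos'],s['force'],proj(c,s['ee_pos']))
c=r.read_camera('side');cv2.imwrite('pics/s3.png',cv2.resize(c['img'][150:290,200:360,::-1],None,fx=4,fy=4))
E
```

```text
[0.49601989 0.10054575 0.08848215] [ 0.88050442 -0.1681801   0.15150104] [323.85358548 247.20370539]
```

View pics/w3.png

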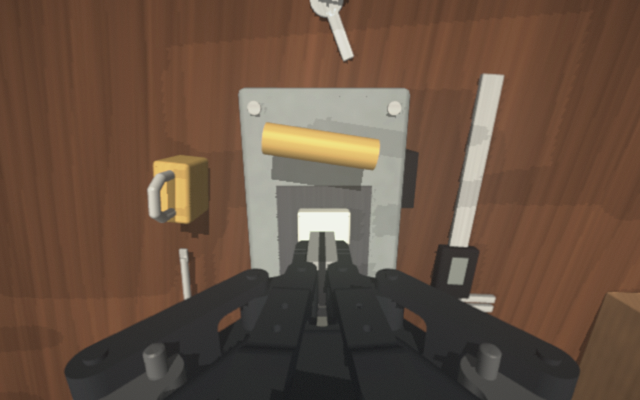

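View pics/s3.png

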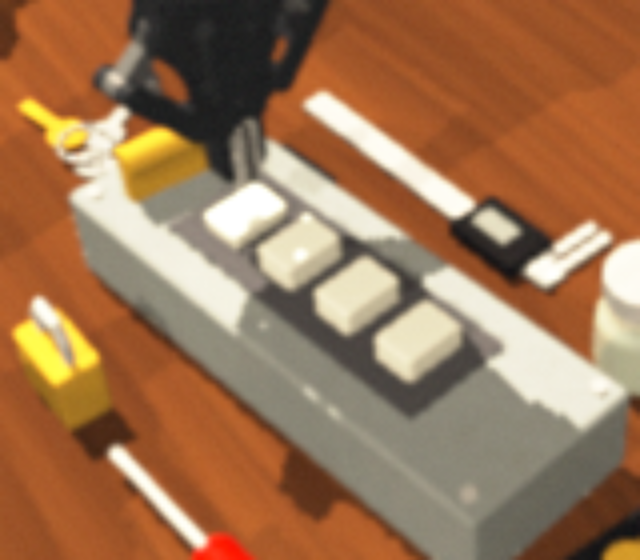

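The wrist view shows the fingertips over key 1 (cap centred near column 323), with the cylinder at (320,146) clear of them. In the side crop, key 1 shows less of its side than the others. I'll tap gently.

Call:
servo_tool(deltas=[{"tx":0,"ty":0,"tz":-0.4,"twist":0},{"tx":0,"ty":0,"tz":-0.4,"twist":0},{"tx":0,"ty":0,"tz":-0.3,"twist":0},{"tx":0,"ty":0,"tz":0,"twist":0},{"tx":0,"ty":0,"tz":0,"twist":0}])

```text
time_s: 4.68
ee_pos: [0.4946, 0.1009, 0.0752]
ee_rot: [[-0.145, 0.989, -0.0], [0.989, 0.145, -0.0], [0.0, -0.0, -1.0]]
force: [-0.1, 0.4, 0.2]
finger_gap: -0.0
gripper_force: 0.0
```

Call:
servo_tool(deltas=[{"tx":0,"ty":0,"tz":-0.15,"twist":0},{"tx":0,"ty":0,"tz":-0.15,"twist":0},{"tx":0,"ty":0,"tz":0,"twist":0}])

```text
time_s: 5.05
ee_pos: [0.4945, 0.1008, 0.0721]
ee_rot: [[-0.146, 0.989, -0.0], [0.989, 0.146, -0.0], [0.0, -0.0, -1.0]]
force: [0.4, -0.4, -1.1]
finger_gap: 0.0002
gripper_force: 0.0
```

Call:
servo_tool(deltas=[{"tx":0,"ty":0,"tz":-0.1,"twist":0},{"tx":0,"ty":0,"tz":-0.1,"twist":0},{"tx":0,"ty":0,"tz":0,"twist":0}])

```text
time_s: 5.42
ee_pos: [0.4946, 0.1008, 0.0702]
ee_rot: [[-0.145, 0.989, -0.0], [0.989, 0.145, 0.0], [0.0, -0.0, -1.0]]
force: [-0.3, 0.6, -0.3]
finger_gap: -0.0001
gripper_force: 0.0
```

Call:
servo_tool(deltas=[{"tx":0,"ty":0,"tz":-0.1,"twist":0},{"tx":0,"ty":0,"tz":0,"twist":0}])

```text
time_s: 5.68
ee_pos: [0.4946, 0.1008, 0.0692]
ee_rot: [[-0.146, 0.989, -0.0], [0.989, 0.146, -0.0], [0.0, -0.0, -1.0]]
force: [0.1, -1.4, 0.6]
finger_gap: 0.0001
gripper_force: 0.0
```

Call:
servo_tool(deltas=[{"tx":0,"ty":0,"tz":-0.1,"twist":0},{"tx":0,"ty":0,"tz":0,"twist":0}])

```text
time_s: 5.92
ee_pos: [0.4946, 0.1008, 0.0682]
ee_rot: [[-0.145, 0.989, -0.0], [0.989, 0.145, 0.0], [0.0, -0.0, -1.0]]
force: [0.4, 0.2, 0.1]
finger_gap: -0.0003
gripper_force: 0.0
```

Call:
servo_tool(deltas=[{"tx":0,"ty":0,"tz":-0.1,"twist":0},{"tx":0,"ty":0,"tz":-0.1,"twist":0},{"tx":0,"ty":0,"tz":0,"twist":0}])

```text
time_s: 6.3
ee_pos: [0.4946, 0.1008, 0.0662]
ee_rot: [[-0.145, 0.989, -0.0], [0.989, 0.145, -0.0], [-0.0, -0.0, -1.0]]
force: [0.0, -0.1, -0.0]
finger_gap: 0.0002
gripper_force: 0.0
```

Call:
servo_tool(deltas=[{"tx":0,"ty":0,"tz":-0.06,"twist":0},{"tx":0,"ty":0,"tz":0,"twist":0}])

```text
time_s: 6.55
ee_pos: [0.4947, 0.1008, 0.0657]
ee_rot: [[-0.146, 0.989, -0.0], [0.989, 0.146, -0.0], [-0.0, -0.0, -1.0]]
force: [-0.7, 0.0, 0.5]
finger_gap: 0.0001
gripper_force: 0.0
```

Call:
servo_tool(deltas=[{"tx":0,"ty":0,"tz":-0.05,"twist":0},{"tx":0,"ty":0,"tz":0,"twist":0}])

```text
time_s: 6.8
ee_pos: [0.4947, 0.1008, 0.0652]
ee_rot: [[-0.146, 0.989, 0.0], [0.989, 0.146, 0.0], [0.0, 0.0, -1.0]]
force: [0.3, 0.3, 0.7]
finger_gap: 0.0001
gripper_force: 0.0
```

Call:
servo_tool(deltas=[{"tx":0,"ty":0,"tz":-0.04,"twist":0},{"tx":0,"ty":0,"tz":0,"twist":0}])

```text
time_s: 7.05
ee_pos: [0.4947, 0.1009, 0.0652]
ee_rot: [[-0.146, 0.989, 0.0], [0.989, 0.146, 0.0], [-0.0, 0.0, -1.0]]
force: [-1.4, -0.2, 2.5]
finger_gap: 0.0003
gripper_force: 1.2
```

Key 1 is solid at 65 mm, so it's the latched one. I'll tap the others lightly too, in order.

Call:
servo_tool(deltas=[{"tx":0,"ty":0,"tz":0.8,"twist":0},{"tx":0,"ty":0,"tz":0.9,"twist":0},{"tx":0.33,"ty":-2.1,"tz":0,"twist":0},{"tx":0.32,"ty":-2,"tz":0,"twist":0},{"tx":0,"ty":0,"tz":0,"twist":0}])

```text
time_s: 7.68
ee_pos: [0.5018, 0.059, 0.0825]
ee_rot: [[-0.144, 0.99, 0.001], [0.99, 0.144, -0.0], [-0.0, 0.001, -1.0]]
force: [-0.4, 0.4, -0.7]
finger_gap: -0.0004
gripper_force: 0.0
```

Call:
servo_tool(deltas=[{"tx":0,"ty":0,"tz":-0.4,"twist":0},{"tx":0,"ty":0,"tz":-0.4,"twist":0},{"tx":0,"ty":0,"tz":-0.15,"twist":0},{"tx":0,"ty":0,"tz":0,"twist":0},{"tx":0,"ty":0,"tz":0,"twist":0}])

```text
time_s: 8.3
ee_pos: [0.5012, 0.06, 0.0723]
ee_rot: [[-0.146, 0.989, 0.0], [0.989, 0.146, 0.0], [-0.0, 0.0, -1.0]]
force: [0.3, -0.3, -0.5]
finger_gap: -0.0001
gripper_force: 0.0
```

Call:
servo_tool(deltas=[{"tx":0,"ty":0,"tz":-0.1,"twist":0},{"tx":0,"ty":0,"tz":0,"twist":0}])

```text
time_s: 8.55
ee_pos: [0.5011, 0.0598, 0.0713]
ee_rot: [[-0.145, 0.989, -0.0], [0.989, 0.145, -0.0], [-0.0, -0.0, -1.0]]
force: [-0.1, 0.2, -0.3]
finger_gap: 0.0003
gripper_force: 0.0
```

Call:
servo_tool(deltas=[{"tx":0,"ty":0,"tz":-0.07,"twist":0},{"tx":0,"ty":0,"tz":0,"twist":0}])

```text
time_s: 8.8
ee_pos: [0.5012, 0.0598, 0.071]
ee_rot: [[-0.145, 0.989, 0.0], [0.989, 0.145, -0.0], [-0.0, 0.0, -1.0]]
force: [0.0, -0.5, 1.6]
finger_gap: -0.0001
gripper_force: 1.2
```

Call:
servo_tool(deltas=[{"tx":0,"ty":0,"tz":0,"twist":0}])

```text
time_s: 8.93
ee_pos: [0.5013, 0.0598, 0.0709]
ee_rot: [[-0.145, 0.989, 0.0], [0.989, 0.145, -0.0], [-0.0, 0.0, -1.0]]
force: [-0.8, -0.1, 2.6]
finger_gap: 0.0
gripper_force: 1.2
```

Key 2 meets the fingers at 71 mm, so it's free. On to key 3.

Call:
servo_tool(deltas=[{"tx":0,"ty":0,"tz":1,"twist":0},{"tx":0.31,"ty":-2.1,"tz":0,"twist":0},{"tx":0.31,"ty":-2.05,"tz":0,"twist":0},{"tx":0,"ty":0,"tz":0,"twist":0},{"tx":0,"ty":0,"tz":-0.4,"twist":0}])

```text
time_s: 9.55
ee_pos: [0.5077, 0.0186, 0.077]
ee_rot: [[-0.145, 0.989, 0.001], [0.989, 0.145, 0.0], [0.0, 0.001, -1.0]]
force: [-0.1, 0.2, -0.5]
finger_gap: 0.0001
gripper_force: 0.0
```

Call:
servo_tool(deltas=[{"tx":0,"ty":0,"tz":-0.3,"twist":0},{"tx":0,"ty":0,"tz":-0.15,"twist":0},{"tx":0,"ty":0,"tz":-0.1,"twist":0},{"tx":0,"ty":0,"tz":-0.05,"twist":0},{"tx":0,"ty":0,"tz":0,"twist":0}])

```text
time_s: 10.18
ee_pos: [0.5073, 0.0186, 0.071]
ee_rot: [[-0.146, 0.989, 0.0], [0.989, 0.146, 0.0], [0.0, 0.0, -1.0]]
force: [-2.0, 0.4, 1.8]
finger_gap: -0.0002
gripper_force: 1.2
```

Call:
servo_tool(deltas=[{"tx":0,"ty":0,"tz":0,"twist":0}])

```text
time_s: 10.3
ee_pos: [0.5074, 0.0185, 0.0709]
ee_rot: [[-0.146, 0.989, 0.0], [0.989, 0.146, 0.0], [0.0, 0.0, -1.0]]
force: [-1.0, 0.6, 2.7]
finger_gap: -0.0003
gripper_force: 1.2
```

Key 3 is free. On to key 4.

Call:
servo_tool(deltas=[{"tx":0,"ty":0,"tz":1,"twist":0},{"tx":0.31,"ty":-2.1,"tz":0,"twist":0},{"tx":0.31,"ty":-2.05,"tz":0,"twist":0},{"tx":0,"ty":0,"tz":0,"twist":0},{"tx":0,"ty":0,"tz":-0.4,"twist":0}])

```text
time_s: 10.92
ee_pos: [0.514, -0.0231, 0.0771]
ee_rot: [[-0.145, 0.989, 0.001], [0.989, 0.145, 0.0], [-0.0, 0.001, -1.0]]
force: [0.1, -0.7, -0.4]
finger_gap: 0.0001
gripper_force: 0.0
```

Call:
servo_tool(deltas=[{"tx":0,"ty":0,"tz":-0.3,"twist":0},{"tx":0,"ty":0,"tz":-0.15,"twist":0},{"tx":0,"ty":0,"tz":-0.1,"twist":0},{"tx":0,"ty":0,"tz":-0.05,"twist":0},{"tx":0,"ty":0,"tz":0,"twist":0}])

```text
time_s: 11.55
ee_pos: [0.5135, -0.0229, 0.0709]
ee_rot: [[-0.146, 0.989, 0.0], [0.989, 0.146, 0.0], [0.0, 0.0, -1.0]]
force: [-0.9, 0.6, 2.5]
finger_gap: 0.0002
gripper_force: 1.2
```

Call:
servo_tool(deltas=[{"tx":0,"ty":0,"tz":0,"twist":0}])

```text
time_s: 11.68
ee_pos: [0.5136, -0.023, 0.0709]
ee_rot: [[-0.146, 0.989, 0.0], [0.989, 0.146, 0.0], [0.0, 0.0, -1.0]]
force: [-1.3, 1.8, 2.4]
finger_gap: 0.0001
gripper_force: 1.2
```

All three others are free. Back to key 1 to press it right down.

Call:
servo_tool(deltas=[{"tx":0,"ty":0,"tz":1.5,"twist":0},{"tx":-0.65,"ty":4.15,"tz":0,"twist":0},{"tx":-0.6,"ty":4.15,"tz":0,"twist":0},{"tx":-0.62,"ty":4.1,"tz":0,"twist":0},{"tx":0,"ty":0,"tz":0,"twist":0}])

```text
time_s: 12.3
ee_pos: [0.495, 0.1029, 0.0866]
ee_rot: [[-0.149, 0.989, 0.001], [0.989, 0.149, 0.0], [0.0, 0.001, -1.0]]
force: [0.2, -0.4, -0.5]
finger_gap: -0.0002
gripper_force: 0.0
```

Call:
servo_tool(deltas=[{"tx":0,"ty":0,"tz":0,"twist":0},{"tx":0,"ty":0,"tz":-0.6,"twist":0},{"tx":0,"ty":0,"tz":-0.6,"twist":0},{"tx":0,"ty":0,"tz":-0.5,"twist":0},{"tx":0,"ty":0,"tz":0,"twist":0}])

```text
time_s: 12.92
ee_pos: [0.4942, 0.1005, 0.0677]
ee_rot: [[-0.145, 0.989, -0.002], [0.989, 0.145, -0.0], [0.0, -0.002, -1.0]]
force: [-0.4, 0.3, -0.6]
finger_gap: -0.0
gripper_force: 0.0
```

Call:
servo_tool(deltas=[{"tx":0,"ty":0,"tz":-0.3,"twist":0},{"tx":0,"ty":0,"tz":-0.3,"twist":0},{"tx":0,"ty":0,"tz":-0.2,"twist":0},{"tx":0,"ty":0,"tz":0,"twist":0}])

```text
time_s: 13.42
ee_pos: [0.4952, 0.1008, 0.0622]
ee_rot: [[-0.146, 0.989, 0.001], [0.989, 0.146, -0.0], [-0.0, 0.001, -1.0]]
force: [-1.8, -1.0, 6.5]
finger_gap: -0.0
gripper_force: 3.6
```

Call:
servo_tool(deltas=[{"tx":0,"ty":0,"tz":-0.2,"twist":0},{"tx":0,"ty":0,"tz":-0.1,"twist":0},{"tx":0,"ty":0,"tz":0,"twist":0},{"tx":0,"ty":0,"tz":0,"twist":0}])

```text
time_s: 13.92
ee_pos: [0.4952, 0.1008, 0.06]
ee_rot: [[-0.146, 0.989, 0.002], [0.989, 0.146, -0.0], [-0.001, 0.001, -1.0]]
force: [-3.6, -0.2, 10.2]
finger_gap: 0.0001
gripper_force: 5.0
```

It's at its lowest, 60 mm. Now I'll lift straight off and look.

Call:
servo_tool(deltas=[{"tx":0,"ty":0,"tz":1,"twist":0},{"tx":0,"ty":0,"tz":3,"twist":0},{"tx":0,"ty":0,"tz":5,"twist":0},{"tx":0,"ty":0,"tz":5,"twist":0},{"tx":0,"ty":0,"tz":2,"twist":0}])

```text
time_s: 14.55
ee_pos: [0.4965, 0.101, 0.2217]
ee_rot: [[-0.146, 0.989, 0.006], [0.989, 0.146, 0.0], [-0.0, 0.006, -1.0]]
force: [0.7, 0.4, 0.1]
finger_gap: 0.0004
gripper_force: 0.0
```

Call:
servo_tool(deltas=[{"tx":0,"ty":0,"tz":0,"twist":0},{"tx":0,"ty":0,"tz":0,"twist":0},{"tx":0,"ty":0,"tz":0,"twist":0}])

```text
time_s: 14.92
ee_pos: [0.4938, 0.1008, 0.2155]
ee_rot: [[-0.146, 0.989, -0.004], [0.989, 0.146, -0.0], [0.0, -0.004, -1.0]]
force: [-0.4, 0.4, -0.5]
finger_gap: -0.0001
gripper_force: 0.0
```

```bash
python3 - <<'E'
from h import *
c=r.read_camera('side');cv2.imwrite('pics/s4.png',cv2.resize(c['img'][150:290,200:360,::-1],None,fx=4,fy=4))
E
```

```text
(no output)
```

View pics/s4.png

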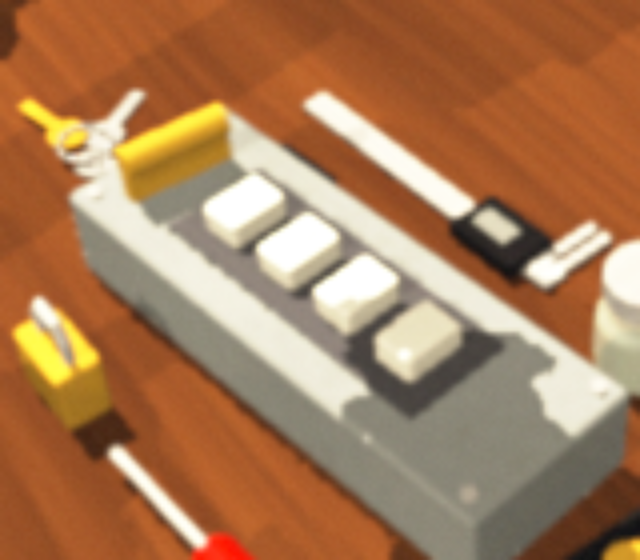

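The crop shows all four keys standing evenly at (244,209), (298,250), (356,292) and (419,340). The back edge of key 1 has risen from about row 182 to 172, and nothing else has moved. I'm handing the job in.

```bash
python3 -c "
from station import r
print(r.close_job())"
```

```text
the job is handed in; nothing more can be done
None
```

I tapped all four keys from left to right, found key 1 latched, and pressed it right down to release it. All four keys now stand level in the camera view, nothing else was moved, and the job is handed in at about 15 s.

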